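Clear the slanted board case and slide the green chopping board home

TASK

A wooden turner has been left in the empty pocket of the slanted chopping-board case: take it out and stand it in the white crock, blade down. Then take the green chopping board from the draining rack and slide it, foot end first, fully home into that freed pocket, letting it down by hand rather than dropping it. Leave the blue board, the grater, the cup and the oil bottle where they stand.

Things in the scene. Friction and masses are not known exactly. Their poses are not given: they have to be found in the camera images.
- green_board: Green plastic chopping board, a plate 12 thick (its x), 150 wide (its y), 160 tall (its z); mass about 0.26 kg. Origin: middle of its lower (foot) edge; z points up the board. The lowest 8 mm (foot) is narrowed to 9 thick, 146 wide. Starts upright in the rack, foot down. Either face may go forward in the pocket.
- turner: Wooden turner (spatula), 200 long along its z, mass about 0.1 kg. Origin: middle of the blade's lower edge. Blade: 12 thick (x), 60 wide (y), 0 to 95 above the origin; neck 12 x 32 from 95 to 115; handle 16 thick (x) by 20 wide (y) from 112 to 200. Starts blade down in a pocket, leaning with it, handle up.
- blue_board: Blue chopping board, same size, origin and axes as the green one; sits in the other pocket of the case and stays there. It may be in pocket_a or pocket_b.
- pocket_a (a point): Floor centre of one pocket of the board case. Its z runs up the pocket to the mouth, leaning 30 degrees from vertical to the case's -x side (roughly to the robot); x is across the gap, y along the width. Inside 15 (x) by 154 (y), 100 deep, walls 5 thick, plus a lip 10 high flared in x. A seated board leans on the -x wall and sticks out 60.
- pocket_b (a point): Floor centre of the other, identical pocket, parallel to pocket_a and 72 further along the case's +x, at the same height (22 above the counter).
- case: The fixed board case, dark wood base 190 (x) by 182 (y) with 52 high cheeks at its y ends, carrying the two white slanted pockets (their mouths are about 115 above the counter). Origin: centre of its underside; z up; the pockets lean to its -x. Fixed to the counter.
- rack: The fixed draining rack: aluminium tray 125 (x) by 200 (y), 12 high, origin at the centre of its underside, z up. The green board stands on the tray at rack x = -42 between grey rails 36 high above the tray, 15 apart; the grater and the cup stand on the tray at rack x = +10, y = +46 and -46, either way round.
- crock: White stoneware utensil crock, fixed, 110 high, outer radius 43, inside radius about 37, inner floor 6 above its origin (centre of the underside).
- grater: Steel box grater, 56 (x) by 84 (y), 173 high, loose, origin at the centre of its underside. It stands some 20 from the green board's face and leaves no room for a finger on its half of the board's top edge.
- cup: Blue cup, radius 30, 75 high, loose, origin at the centre of its underside.
- oil_bottle: Green glass oil bottle, radius 30, 210 high, loose, origin at the centre of its underside.
Not all that is in view belongs to the job. There is more than one size of the green_board; the one meant has the size given above.

How it is judged:
By the outcome, as a careful person would: the job done as asked, in the order asked, and still so for the second after the job is handed in, with the robot touching nothing.
It also fails if it takes over 72 s, if anything falls off the work surface, if the arm or the gripper's body presses on something with over 40 N, if the wrist force passes 120 N, or if a joint passes its speed limit or range.

ROBOT

A 6-joint arm with a two-finger parallel gripper is mounted at the origin on the work surface. World frame = base frame: x ahead of the robot, y to its left, z up, the work surface at z = 0. Lengths are in mm, angles in rad, forces in N, time in s.
With the tool pointing down it reaches from about 300 to 775 mm from the base axis. Payload 14.6 kg.
Tool frame: the origin (TCP) lies between the finger pads; the fingertips stand manip.tip_reach ahead of it and the grasp point (between the pads) lies 5 mm behind it (manip.tip_reach is the distance from the TCP to the fingertips, in mm); z points along the fingers, y is the line along which they close (so a half turn about z gives the same grasp; the last joint's range is limited). The gripper opens to 94 mm and grips with 3 to 60 N. Pads are 16 mm wide; open, the fingers measure 119 mm over their backs; the gripper's body (75 mm by 177 mm) begins 78 mm behind the grasp point.
Start: joints at [1.187, 0.3, 1.521, -0, 1.321, -0.067], TCP at [171.337, 522.621, 219.446] pointing down, gripper open.
Joint ranges: [-3.03, 3.03], [-0.79, 2.21], [0.23, 2.52], [-1.04, 4.18], [0, 3.07], [-2.55, 2.55]. Speed limits (rad/s): [2.22, 2.22, 2.57, 3.14, 3.14, 3.14].

INTERFACE

Orientations are given as [roll, pitch, yaw] about the fixed x, y, z axes, in that order (R = Rz(yaw) Ry(pitch) Rx(roll)).
In Python, from cell import manip gives the robot as it stands. The module is installed in compiled form; this text tells all that it offers.
- The arm moves only by the shell command python3 -m creep 'ROWS' [FORCE]. ROWS is JSON, a list of rows, each a list of 3 entries, a list of its own where there are three numbers: the opening, from -1 (shut) to 1 (fully open), then the shift along the tool's x, y, z in cm, then the turn about the tool's z in units of 5 degrees (1.0 is 5 degrees). In form: [[grip, [tx, ty, tz], roll], ...]. A call has 1 to 12 rows; each row is the pose to reach, as a shift and turn from the pose commanded when the call began, along the tool's axes at that moment; what a row does not reach only later rows make up. A row lasts 1/10 s, in which the tool goes at most 50 mm and 8.59 degrees, less where a joint would pass 70% of its speed; a pose out of reach is approached as far as the arm can. A call with a gripper value outside its range is refused whole. The fingers move at their own pace and stop on an object; FORCE is the grip in N (left out, the last holds). Time passes only in rows, so rows that repeat a pose let the fingers close. It gives the time, the measured TCP pose, the force, the opening and the grip force at its end, in the units of the state.
- manip.read_state(): the state, without advancing time (a new reading comes with each control period).
- manip.camera(name): name is "scene" or "top"; returns the picture (420x560x3 uint8, red, green, blue); there is no depth.
- manip.camera_params(name): a dict with "fovy" (degrees; the focal length in pixels is half the picture's height over the tangent of half this angle, whatever the lens; pixels are square), "cx", "cy" (the principal point, pixels), "origin" and "attitude" of the camera in the world. Camera axes: x right, y down, z forward; pixel columns grow to the right and rows downward; lengths in mm; the calibration is good to about 2 mm. A picture is of the moment at which its call begins. camera_params takes no time and is no camera call.
- manip.sign_off(): hands the job in; it is judged then, once.
The state is a dict: "clock": time; "joints": joint angles; "qd": joint speeds; "effort": joint torques, N m; "eef_pos": TCP position; "eef_rot": TCP orientation; "wrist_force": force on the tool from outside, world axes, zero at the start; "moment": the same for the moment, N m; "finger_gap": finger opening in mm; "finger_force": force on a finger pad.
Only numpy, scipy, OpenCV 4.12 (cv2) and the standard library are available. Lean on these libraries where they do the work, as an engineer would, in place of code of your own. Each camera call takes 0.05 s, during which the arm holds its last target. There are 200 camera calls.

## Working session

There is one attempt and no reset: what is moved stays moved. The work goes in short steps, Python scripts to look and compute and a shell command to move; the robot and the scene stay as the last step left them, time stands still between calls to the robot, and variables do not carry over. Pictures are saved under pics/ and viewed, at most 10 in all, crops included, and the job is handed in when it is done.

```bash
mkdir -p pics; ls; python3 - <<'E'
from cell import manip
import cv2
for n in("scene","top"):
    cv2.imwrite(f"pics/{n}0.png",manip.camera(n)[:,:,::-1]); print(n,manip.camera_params(n))
print(manip.read_state(),manip.tip_reach)
E
```

```text
pics
scene {'fovy': 45.86594023614732, 'cx': 285.5578186048365, 'cy': 203.05367452607643, 'origin': array([1188.23135033, -269.11194998,  824.93476425]), 'attitude': array([-2.40579744e+00,  1.94463666e-04,  1.15570412e+00])}
top {'fovy': 55.60596513368925, 'cx': 281.68612620683916, 'cy': 218.88966639121747, 'origin': array([ 362.2664879 ,    8.05732309, 1032.40159081]), 'attitude': array([-2.98626691, -0.00942965, -1.54504835])}
{'clock': 0.1, 'joints': array([ 1.18736055e+00,  3.00445885e-01,  1.52149978e+00,  1.32228888e-05,
        1.32069819e+00, -6.65958773e-02]), 'qd': array([ 7.99111856e-04, -2.07036174e-03, -6.48087388e-05, -4.99322596e-04,
        1.13251291e-03,  7.27888913e-04]), 'effort': array([ 1.06934956e-03, -5.32640398e+01, -3.53285301e+01,  7.09318346e-02,
        2.33897078e-02, -1.25932884e-04]), 'eef_pos': array([171.27849747, 522.42628657, 218.93454507]), 'eef_rot': array([-3.14054464e+00, -8.27334949e-05,  2.82474943e+00]), 'wrist_force': array([ 0.25817519, -0.12913707,  0.25670534]), 'moment': array([-0.03013527,  0.03295728, -0.01700466]), 'finger_force': 0.0, 'finger_gap': 94.0151673984331} 14.0
```

View pics/scene0.png

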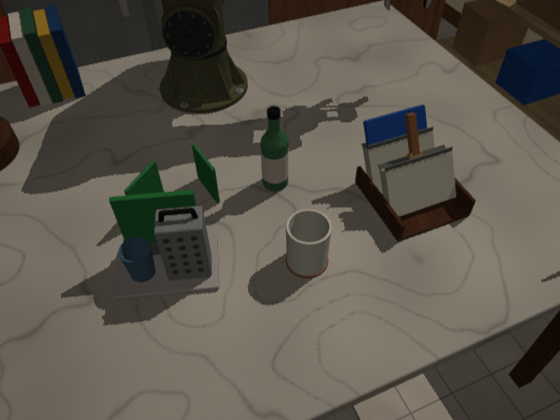

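View pics/top0.png

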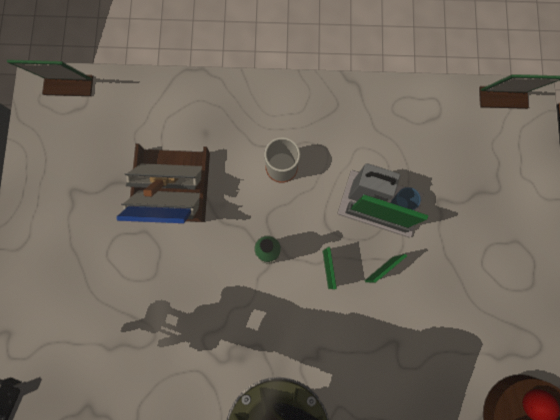

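Blue board fills the near pocket (top view ~155,213). The turner is in the far pocket (handle ~155,186). The rack with the green board is at ~385,212, the crock at ~282,160, and two decoy greens stand at ~330,268 and ~387,268.

```bash
cat > h.py <<'E'
import numpy as np, cv2
from scipy.spatial.transform import Rotation as R
from cell import manip
def cam(n):
    p=manip.camera_params(n); f=210/np.tan(np.radians(p['fovy'])/2)
    return p,f,R.from_euler('xyz',p['attitude']).as_matrix()
def ray(n,u,v):
    p,f,M=cam(n); return p['origin'],M@np.array([(u-p['cx'])/f,(v-p['cy'])/f,1])
def plane(n,u,v,z):
    o,d=ray(n,u,v); return o+d*(z-o[2])/d[2]
def proj(n,P):
    p,f,M=cam(n); c=(np.atleast_2d(P)-p['origin'])@M
    return np.c_[p['cx']+f*c[:,0]/c[:,2],p['cy']+f*c[:,1]/c[:,2]]
def tri(u1,u2):   # scene px, top px
    o,d=ray('scene',*u1);q,e=ray('top',*u2);d=d/np.linalg.norm(d);e=e/np.linalg.norm(e)
    s=np.linalg.lstsq(np.c_[d,-e],q-o,rcond=None)[0];a=o+d*s[0];b=q+e*s[1]
    return (a+b)/2,np.linalg.norm(a-b)
def crop(im,x0,y0,x1,y1,k):
    c=cv2.resize(im[y0:y1,x0:x1],None,fx=k,fy=k,interpolation=cv2.INTER_CUBIC)
    c=np.clip(c.astype(float)*1.7,0,255).astype(np.uint8)
    for x in range(-(-x0//10)*10,x1,10):
        cv2.line(c,((x-x0)*k,0),((x-x0)*k,6 if x%50 else 14),(0,0,255),1)
        if x%20==0: cv2.putText(c,str(x),((x-x0)*k-10,24),0,.35,(0,0,255),1)
    for y in range(-(-y0//10)*10,y1,10):
        cv2.line(c,(0,(y-y0)*k),(6,(y-y0)*k),(0,0,255),1)
        if y%20==0: cv2.putText(c,str(y),(8,(y-y0)*k+4),0,.35,(0,0,255),1)
    return c
E
python3 - <<'E'
from h import *
s=cv2.imread('pics/scene0.png');t=cv2.imread('pics/top0.png')
cv2.imwrite('pics/c1.png',np.hstack([crop(t,110,140,220,230,4)[:400],cv2.copyMakeBorder(crop(s,350,100,480,240,3),0,0,0,0,0)[:360]]) if 0 else np.hstack([crop(t,110,140,215,235,4)[:380],crop(s,350,100,470,195,3)[:285].repeat(1,0) if 0 else cv2.resize(crop(s,350,100,480,240,4),None,fx=.68,fy=.68)[:380]]))
cv2.imwrite('pics/c2.png',np.hstack([crop(t,330,155,435,255,4),cv2.resize(crop(s,100,180,230,300,4),(433,400))]))
E
```

```text
(no output)
```

View pics/c1.png

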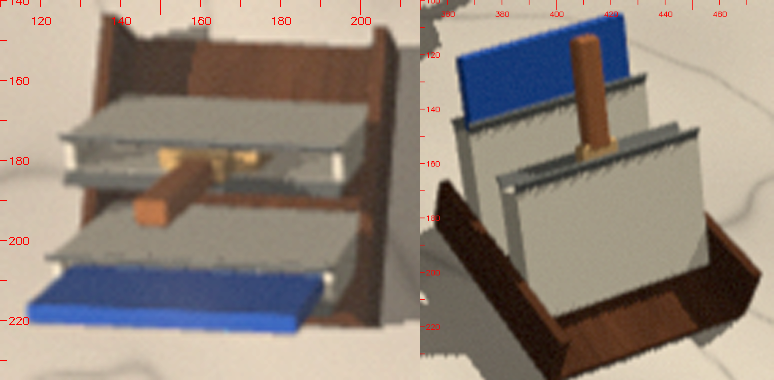

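View pics/c2.png

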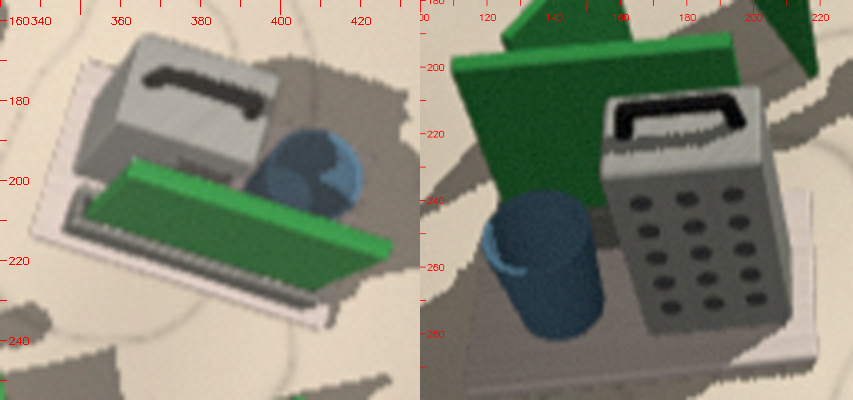

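The crops show the pocket_b lips: in top, far lip (125,174)-(199,177) and near lip (126,184)-(196,188), with the turner handle end at ~(148,193). The green board's top edge runs (363,194)-(428,215) in top. The grater is on its +y half, and the cup and free half are on -y.

```bash
python3 - <<'E'
from h import *
np.set_printoptions(precision=1,suppress=True)
P={'+lip -y':((453-68.1,170.6),(199,177)),'+lip +y':((453,147.8),(125,174)),
'-lip -y':((378.7,165.4),(196,188)),'-lip +y':((444.9,145.2),(126,184.5)),
'blue -y':((364,121.3),(185,222)),'blue +y':((424.6,104.4),(117,219)),
'hand':((410.7,114.7),(148,193)),
'gF -y':((110.5,201.6),(428,215)),'gF +y':((194,194.1),(363.2,193.8)),
'gR -y':((109.6,197.1),(427.5,220)),'gR +y':((193.9,190),(361.8,199.5))}
Q={}
for k,(a,b) in P.items(): Q[k],e=tri(a,b);print(k,Q[k],round(e,1))
for a in('+lip','-lip','blue','gF','gR'):
    d=Q[a+' +y']-Q[a+' -y'];print(a,'len',np.linalg.norm(d),'yaw',np.degrees(np.arctan2(-d[0],d[1])),(Q[a+' +y']+Q[a+' -y'])/2)
# crock rim & masks
for n,u in(('top',(265,299,138,182)),):pass
print('crock rim', plane('top',282.5,154,110), plane('scene',308,227,110))
for n in('top',):
  for c in [(203.5,147),(209,147),(136,144),(209,221)]: print('cheek',plane('top',*c,52))
for c in [(356.3,167.3),(404.4,225),(455.5,178),(475,201)]: print('cheek sc',plane('scene',*c,52))
E
```

```text
+lip -y [602.3 205.  118.6] 9.6
+lip +y [603.  376.  120.3] 3.8
-lip -y [576.5 210.2 109.5] 4.7
-lip +y [580.  375.3 109.7] 3.0
blue -y [487.6 219.5 157.8] 4.7
blue +y [490.5 370.6 158. ] 5.7
hand [543.3 293.9 191.6] 2.8
gF -y [ 515.3 -316.5  170.1] 4.0
gF +y [ 558.9 -174.3  170.8] 2.9
gR -y [ 504.  -315.5  170.3] 3.1
gR +y [ 546.5 -171.4  168.4] 3.4
+lip len 170.97426612675662 yaw -0.22199566314725822 [602.6 290.5 119.5]
-lip len 165.17783928536326 yaw -1.2217396522314945 [578.3 292.7 109.6]
blue len 151.14274559218615 yaw -1.1014178945714697 [489.  295.1 157.9]
gF len 148.6938506538757 yaw -17.05829167616374 [ 537.1 -245.4  170.5]
gR len 150.21070826231076 yaw -16.443151449494277 [ 525.2 -243.4  169.3]
crock rim [664.9   5.2 110. ] [667.7   5.8 110. ]
cheek [696.7 207.6  52. ]
cheek [697.1 193.6  52. ]
cheek [699.7 380.3  52. ]
cheek [505.8 183.2  52. ]
cheek sc [512.7 202.1  52. ]
cheek sc [699.3 208.5  52. ]
cheek sc [630.6 385.2  52. ]
cheek sc [703.6 380.8  52. ]
```

```bash
cat >> h.py <<'E'
def go(pos,yaw=None):
    s=manip.read_state(); M=R.from_euler('xyz',s['eef_rot']).as_matrix()
    t=M.T@(np.array(pos)-s['eef_pos'])/10
    r=0 if yaw is None else (((np.degrees(s['eef_rot'][2])-yaw)+90)%180-90)/5
    print('shift cm',t.round(2),'roll',round(r,2),'now',s['eef_pos'].round(1),s['clock'])
E
python3 - <<'E'
from h import *
print(plane('top',267,246,210),plane('scene',273,112,210))
go([561,293.5,235],179); go([561,293.5,163],179)
E
```

```text
[433.66447127  32.51371427 210.        ] [443.27162131  31.55609712 210.        ]
shift cm [-44.16  -9.61  -1.6 ] roll -3.43 now [171.3 522.4 218.9] 0.1
shift cm [-44.17  -9.6    5.6 ] roll -3.43 now [171.3 522.4 218.9] 0.1
```

```bash
python3 -m creep '[[0.2,[-4.4,-1,-1.6],-1],[0.2,[-8.8,-2,-1.6],-2],[0.2,[-13.2,-3,-1.6],-3],[0,[-17.7,-4,-1.6],-3.44],[0,[-22.1,-5,-1.6],-3.44],[0,[-26.5,-6,-1.6],-3.44],[0,[-31,-7,-1.6],-3.44],[0,[-35,-8,-1.6],-3.44],[0,[-39,-9,-1.6],-3.44],[0,[-44.2,-9.6,-1.6],-3.44],[0,[-44.2,-9.6,-1.6],-3.44],[0,[-44.2,-9.6,-1.6],-3.44]]' 30
python3 - <<'E'
from h import *
go([561,293.5,163],179)
cv2.imwrite("pics/t1.png",cv2.resize(manip.camera('scene')[90:240,330:500,::-1],None,fx=4,fy=4))
E
```

```text
clock: 1.3
eef_pos: [561.8, 293.0, 234.4]
eef_rot: [-3.141, -0.002, 3.123]
wrist_force: [-0.7, 0.7, 0.1]
finger_gap: 47.0
finger_force: 0.0
shift cm [0.07 0.05 7.14] roll -0.01 now [561.8 293.  234.4] 1.3
```

View pics/t1.png

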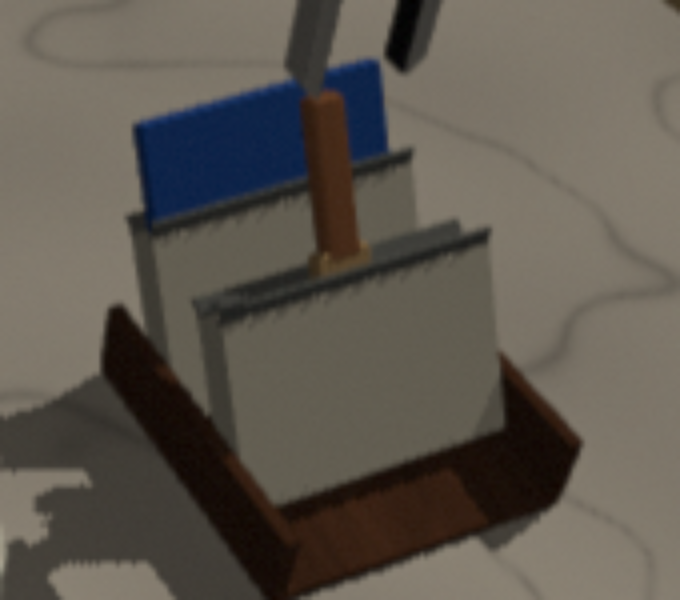

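```bash
python3 - <<'E'
from h import *
P=[[562,293-29,220],[562,293+29,220],[543,294,193],[561,293,163],[546,294,195]]
print(((proj('scene',P)-[330,90])*4).round())
im=manip.camera('top');cv2.imwrite("pics/t2.png",crop(im[:,:,::-1].copy(),100,120,230,235,5))
E
```

```text
[[300.  90.]
 [399.  61.]
 [320.  97.]
 [327. 164.]
 [324.  97.]]
```

View pics/t2.png

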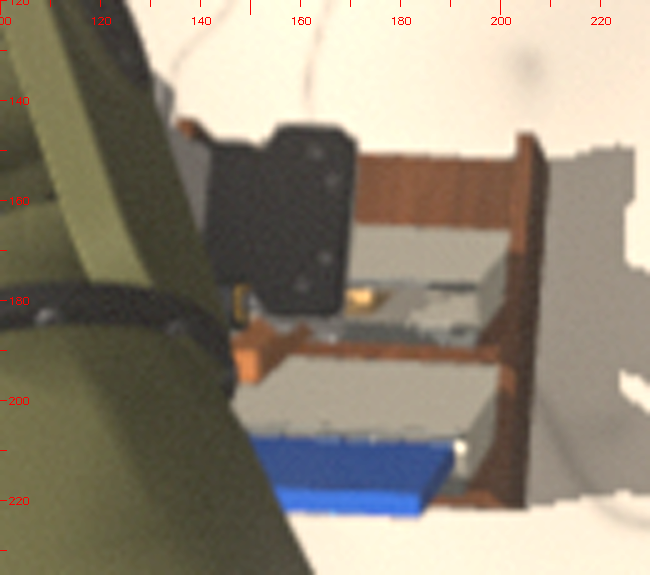

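The calibration agrees: the handle (scene crop ~325,95) lies between the fingertips (~305,90 and 400,65). In the top view the arm hides most of the case, so I descend and grip.

```bash
python3 -m creep '[[0,[0,0,4],0],[0,[0,0.05,7.2],0],[0,[0,0.05,7.2],0],[-1,[0,0.05,7.2],0],[-1,[0,0.05,7.2],0],[-1,[0,0.05,7.2],0],[-1,[0,0.05,7.2],0],[-1,[0,0.05,7.2],0]]' 30
```

```text
clock: 2.2
eef_pos: [561.8, 294.4, 164.7]
eef_rot: [3.141, 0.002, 3.125]
wrist_force: [-1.6, -0.6, 6.2]
finger_gap: 19.9
finger_force: 30.0
```

```bash
python3 -m creep '[[-1,[0.5,0,-0.87],0],[-1,[1,0,-1.73],0],[-1,[1.5,0,-2.6],0],[-1,[2,0,-3.46],0],[-1,[2.5,0,-4.33],0],[-1,[3,0,-5.2],0],[-1,[3.5,0,-6.06],0],[-1,[4,0,-6.93],0],[-1,[4.5,0,-7.8],0],[-1,[5,0,-8.66],0],[-1,[5.5,0,-9.5],0],[-1,[6.2,0,-10.8],0]]'
python3 -m creep '[[-1,[0,0,-5],0],[-1,[0,0,-9],0],[-1,[0,0,-9],0]]'
python3 - <<'E'
from h import *
s=manip.camera('scene')[:,:,::-1];t=manip.camera('top')[:,:,::-1]
cv2.imwrite("pics/t3.png",np.hstack([cv2.resize(s[30:240,330:500],None,fx=2.3,fy=2.3),cv2.resize(t[100:310,80:260],None,fx=2.3,fy=2.3)]))
E
```

```text
clock: 3.4
eef_pos: [498.4, 295.2, 271.5]
eef_rot: [-3.141, -0.002, 3.125]
wrist_force: [-0.3, 0.3, -0.8]
finger_gap: 19.9
finger_force: 30.0
clock: 3.7
eef_pos: [499.4, 295.7, 367.9]
eef_rot: [3.137, 0.007, 3.125]
wrist_force: [0.6, 0.1, -1.3]
finger_gap: 19.7
finger_force: 30.0
```

View pics/t3.png

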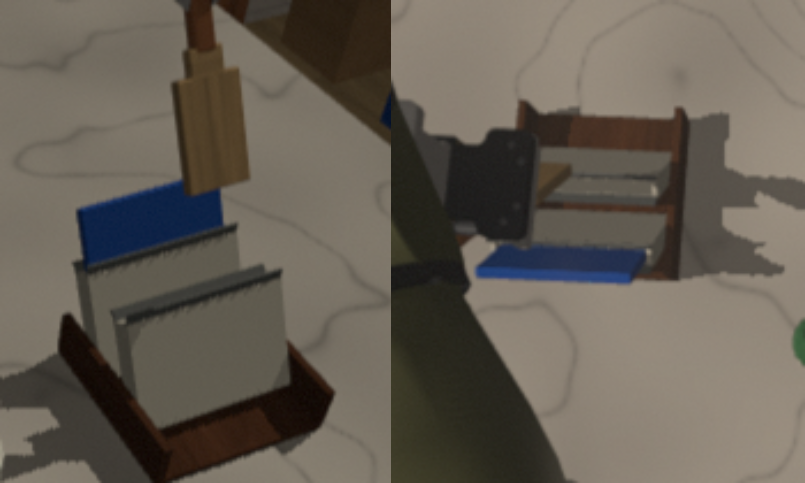

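The turner came out cleanly and still leans ~30° in the grip, with blade corners at scene (411,114) and (438,108). The blue board hasn't moved. I'll move toward the crock and ease the grip so it swings upright.

```bash
python3 - <<'E'
from h import *
for z in (215,225,235): print(plane('scene',411,114,z),plane('scene',437.8,108.3,z))
go([600,6,330],179)
E
python3 -m creep '[[-1,[0,-4,0],0],[-1,[0,-8,0],0],[-1,[-3,-12,0],0],[-1,[-3,-12,0],0],[-1,[-3,-12,0],0],[-1,[-3,-12,0],0]]' 6
python3 -m creep '[[-1,[0,0,0],0],[-1,[0,0,0],0],[-1,[0,0,0],0],[-1,[0,0,0],0],[-1,[0,0,0],0]]' 4
python3 - <<'E'
from h import *
s=manip.camera('scene')[:,:,::-1]
cv2.imwrite("pics/t4.png",cv2.resize(s[0:300,220:500],None,fx=2,fy=2))
E
```

```text
[565.43580439 276.52276552 215.        ] [571.52858283 335.93208719 215.        ]
[575.64665943 267.57697742 225.        ] [581.63954557 326.01227162 225.        ]
[585.85751446 258.63118932 235.        ] [591.75050831 316.09245605 235.        ]
shift cm [-10.57 -28.76   3.18] roll 0.01 now [499.  295.3 361.9] 3.8
clock: 4.4
eef_pos: [526.9, 175.4, 360.5]
eef_rot: [-3.141, -0.002, 3.126]
wrist_force: [-0.9, 0.1, -0.9]
finger_gap: 19.9
finger_force: 6.0
clock: 4.9
eef_pos: [527.4, 174.9, 361.5]
eef_rot: [-3.142, 0.0, 3.125]
wrist_force: [0.9, -0.1, -1.0]
finger_gap: 20.2
finger_force: 4.0
```

View pics/t4.png

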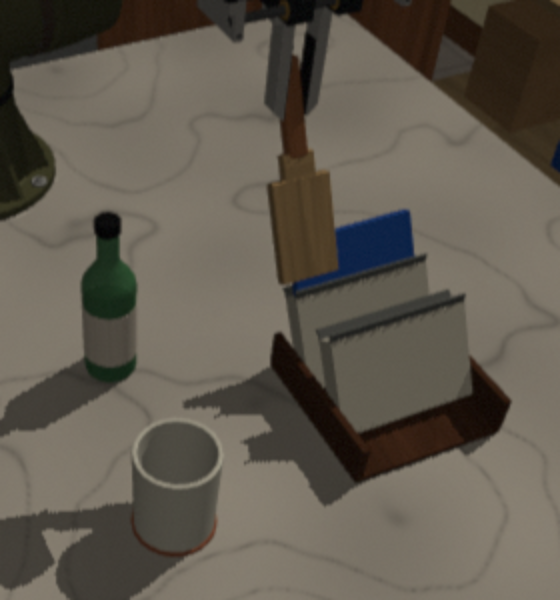

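```bash
python3 - <<'E'
from h import *
for th in (0,10,15,20,30):
  a=np.radians(th);c=np.array([527+165*np.sin(a),175,361-165*np.cos(a)]);print(th,proj('scene',[c-[0,30,0],c+[0,30,0]]).round(1).tolist())
E
python3 -m creep '[[-1,[0,0,0],0],[-1,[0,0,0],0],[-1,[0,0,0],0],[-1,[0,0,0],0],[-1,[0,0,0],0]]' 3
python3 - <<'E'
from h import *
s=manip.camera('scene');hsv=cv2.cvtColor(s,cv2.COLOR_RGB2HSV)
m=cv2.inRange(hsv,(10,60,50),(24,190,255));m[:70]=0;m[160:]=0;m[:,:330]=0;m[:,410:]=0
c=max(cv2.findContours(m,0,2)[0],key=cv2.contourArea);print(cv2.boxPoints(cv2.minAreaRect(c)))
E
```

```text
0 [[342.2, 127.3], [368.5, 119.6]]
10 [[349.3, 134.9], [376.0, 127.0]]
15 [[353.0, 138.0], [380.0, 129.9]]
20 [[356.7, 140.6], [384.0, 132.3]]
30 [[364.4, 144.0], [392.2, 135.5]]
clock: 5.45
eef_pos: [527.5, 174.7, 361.5]
eef_rot: [3.142, -0.0, 3.125]
wrist_force: [-0.5, 0.9, -1.3]
finger_gap: 19.9
finger_force: 3.0
[[350.15616  71.30127]
 [382.17508  67.459  ]
 [390.70663 138.5552 ]
 [358.6877  142.39748]]
```

```bash
python3 -m creep '[[-1,[-1.5,-3,0.5],0],[-1,[-3,-6,1],0],[-1,[-4.5,-9,2],0],[-1,[-6,-12,3.5],0],[-1,[-7.5,-15,5],0],[-1,[-8.2,-16.9,6.5],0],[-1,[-8.2,-16.9,6.5],0],[-1,[-8.2,-16.9,6.5],0]]' 8
python3 - <<'E'
from h import *
go([609,5.5,236])
s=manip.camera('scene')[:,:,::-1]
cv2.imwrite("pics/t5.png",cv2.resize(s[60:300,220:420],None,fx=2.5,fy=2.5))
E
```

```text
clock: 6.3
eef_pos: [606.6, 4.5, 296.5]
eef_rot: [3.141, -0.0, 3.124]
wrist_force: [-1.1, -0.3, -0.7]
finger_gap: 19.5
finger_force: 8.0
shift cm [-0.24  0.1   6.05] roll 0 now [606.6   4.5 296.5] 6.3
```

View pics/t5.png

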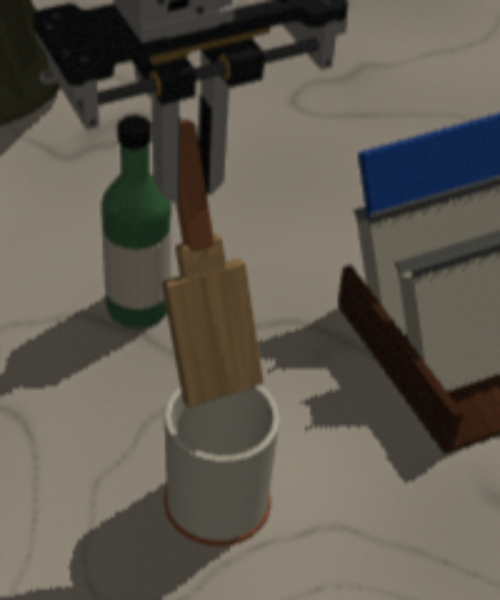

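```bash
python3 - <<'E'
from h import *
for z in(140,145,150,155): print(plane('scene',309.2,217.2,z))
th=np.radians([15,20,24,28])
print(proj('scene',np.c_[606.6+165*np.sin(th),4.5+0*th,296.5-165*np.cos(th)]))
E
```

```text
[669.69342286   6.14655657 140.        ]
[673.47873172   4.13717903 145.        ]
[677.26404059   2.12780149 150.        ]
[6.81049349e+02 1.18423946e-01 1.55000000e+02]
[[303.55524922 210.7929384 ]
 [306.82881156 214.41299747]
 [309.45268987 216.95191939]
 [312.07067925 219.15179045]]
```

The blade bottom is at about (674, 4, 146), above the crock mouth, with ~24° lean.

```bash
python3 -m creep '[[-1,[0,0.1,1.5],0],[-1,[0,0.1,3],0],[-1,[0,0.1,4.5],0],[-1,[0,0.1,6],0],[-1,[-0.5,0.1,6.5],0],[-1,[-1.2,0.1,7],0],[-1,[-1.9,0.1,7.5],0],[-1,[-2.6,0.1,8],0],[-1,[-3.3,0.1,8.5],0],[-1,[-4,0.1,9],0],[-1,[-4.6,0.1,9.5],0],[-1,[-4.6,0.1,9.5],0]]' 5
python3 - <<'E'
from h import *
s=manip.camera('scene')[:,:,::-1]
cv2.imwrite("pics/t6.png",cv2.resize(s[60:300,220:420],None,fx=2.5,fy=2.5))
E
```

```text
clock: 7.55
eef_pos: [652.9, 4.6, 200.1]
eef_rot: [3.142, -0.002, 3.125]
wrist_force: [-0.3, 1.6, -2.3]
finger_gap: 20.5
finger_force: 4.9
```

View pics/t6.png

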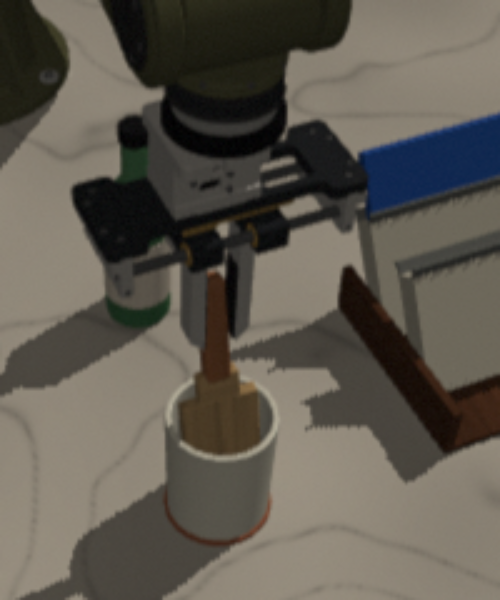

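The blade is inside the crock, nearly upright. That was my tenth picture, so from here I work by measurement only. I'll lower it to the floor and release.

```bash
python3 -m creep '[[-1,[-0.3,0,0.8],0],[-1,[-0.5,0,1.6],0],[-1,[-0.5,0,2.2],0],[-1,[-0.5,0,2.7],0],[-1,[-0.5,0,3.0],0],[-1,[-0.5,0,3.0],0]]' 4
python3 -m creep '[[-1,[0,0,0.2],0],[-1,[0,0,0.4],0],[-1,[0,0,0.4],0]]'
```

```text
clock: 8.2
eef_pos: [657.6, 4.6, 171.1]
eef_rot: [-3.142, -0.0, 3.125]
wrist_force: [0.1, 1.2, -1.9]
finger_gap: 21.1
finger_force: 3.9
clock: 8.5
eef_pos: [658.0, 4.6, 168.3]
eef_rot: [3.142, 0.002, 3.125]
wrist_force: [-1.1, 2.1, 3.1]
finger_gap: 20.2
finger_force: 4.0
```

```bash
python3 -m creep '[[-0.3,[0,0,0],0],[-0.1,[0,0,0],0],[0,[0,0,0],0],[0,[0,0,-3],0],[0,[0,0,-7],0],[0,[0,0,-10],0],[0,[0,0,-10],0]]'
python3 - <<'E'
from h import *
go([524.7,-265.5,260],73.2)
s=manip.camera('scene');t=manip.camera('top')
cv2.imwrite('pics/s7.png',s[:,:,::-1]);cv2.imwrite('pics/t7.png',t[:,:,::-1])
# turner handle: reddish brown in scene near crock
hsv=cv2.cvtColor(s,cv2.COLOR_RGB2HSV);m=cv2.inRange(hsv,(3,110,40),(15,255,255));m[:150]=0;m[235:]=0;m[:,:270]=0;m[:,345:]=0
c=max(cv2.findContours(m,0,2)[0],key=cv2.contourArea);b=cv2.boxPoints(cv2.minAreaRect(c));print(b,cv2.contourArea(c))
for u in (b[b[:,1].argsort()[:2]].mean(0),): print([plane('scene',*u,z).round(0) for z in(195,200,205)])
E
```

```text
clock: 9.2
eef_pos: [658.7, 4.4, 272.3]
eef_rot: [-3.141, 0.007, 3.125]
wrist_force: [0.1, -1.3, -0.6]
finger_gap: 46.8
finger_force: 0.0
shift cm [ 12.96 -27.21   1.15] roll -14.83 now [658.7   4.4 272.3] 9.2
[[292.16003 174.12001]
 [302.66003 172.62001]
 [308.98004 216.86   ]
 [298.48004 218.36   ]] 407.0
[array([609.,  10., 195.]), array([613.,   7., 200.]), array([618.,   5., 205.])]
```

```bash
python3 -m creep '[[0,[0,-2,-1],1.5],[0,[1,-5,-1],3],[0,[2,-8,-1],4.5],[0,[4,-11,-1],6],[0,[6,-14,-1],7.5],[0,[8,-17,-1],9],[0,[9,-20,-1],10.5],[0,[10,-23,-1],12],[0,[11,-25,-1],13.5],[0,[12,-26,-1],15],[0,[13,-27.2,0],16.5],[0,[13,-27.2,1.2],18]]' 60
python3 -m creep '[[0,[0,0,0],1.6],[0,[0,0,0],3.16],[-0.1,[0,0,0],3.16],[-0.1,[0,0,0],3.16]]'
python3 - <<'E'
from h import *
go([524.7,-265.5,166],73.2);print(manip.read_state()['joints'])
# case edges w/o arm
t=manip.camera('top');cv2.imwrite('pics/t8.png',t[:,:,::-1])
hsv=cv2.cvtColor(t,cv2.COLOR_RGB2HSV);m=cv2.inRange(hsv,(105,120,40),(125,255,255));m[:,220:]=0;m[:190]=0
lo=[];hi=[]
for x in range(124,182,1):
    y=np.where(m[:,x])[0]
    if len(y): lo.append((x,y.max()));hi.append((x,y.min()))
for l in(lo,hi):
    vx,vy,x0,y0=cv2.fitLine(np.float32(l),cv2.DIST_HUBER,0,.01,.01).ravel()
    a,b=[plane('top',x,y0+vy/vx*(x-x0),158) for x in(124,180)];d=a-b;print('yaw',np.degrees(np.arctan2(-d[0],d[1])),(a+b)/2)
ys,xs=np.where(m);print(xs.min(),xs.max())
E
```

```text
clock: 10.5
eef_pos: [521.9, -266.4, 253.8]
eef_rot: [-3.14, -0.001, 1.547]
wrist_force: [0.5, 0.4, 0.1]
finger_gap: 47.1
finger_force: 0.0
clock: 10.9
eef_pos: [522.9, -265.1, 254.4]
eef_rot: [-3.14, -0.0, 1.283]
wrist_force: [-0.3, -0.9, -0.3]
finger_gap: 42.5
finger_force: 0.0
shift cm [0.01 0.2  8.84] roll 0.06 now [ 522.9 -265.1  254.4] 10.9
[-5.31637805e-01  3.59354484e-01  1.36138027e+00 -4.53158065e-05
  1.42251965e+00 -2.43396007e-01]
yaw -0.6299933885664517 [487.4705651  290.25053864 158.        ]
yaw -0.8767373569498421 [515.79946651 292.40860857 158.        ]
117 189
```

```bash
python3 -m creep '[[-0.1,[0,0.2,3],0],[-0.1,[0,0.2,6],0],[-0.1,[0,0.2,7.5],0],[-0.1,[0,0.2,8.9],0],[-0.1,[0,0.2,8.9],0],[-0.6,[0,0.2,8.9],0],[-0.6,[0,0.2,8.9],0],[-0.6,[0,0.2,8.9],0]]' 10
python3 -m creep '[[-1,[0,0,0],0],[-1,[0,0,0],0],[-1,[0,0,0],0],[-1,[0,0,0],0]]' 10
```

```text
clock: 11.75
eef_pos: [525.4, -266.0, 167.4]
eef_rot: [3.14, 0.0, 1.279]
wrist_force: [0.3, -0.4, 0.7]
finger_gap: 21.6
finger_force: 0.0
clock: 12.15
eef_pos: [525.2, -265.9, 166.9]
eef_rot: [3.141, 0.0, 1.278]
wrist_force: [-1.0, -0.3, 5.8]
finger_gap: 12.3
finger_force: 10.0
```

```bash
python3 -m creep '[[-1,[0,0,0],0],[-1,[0,0,0],0],[-1,[0,0,-0.7],0],[-1,[0,0,-1.5],0],[-1,[0,0,-3],0],[-1,[0,0,-5],0],[-1,[0,0,-7],0],[-1,[0,0,-10],0],[-1,[0,0,-14],0],[-1,[0,0,-18],0],[-1,[0,0,-20],0],[-1,[0,0,-20],0]]' 60
python3 - <<'E'
from h import *
np.set_printoptions(precision=1,suppress=True)
s=manip.camera('scene');t=manip.camera('top')
cv2.imwrite('pics/s9.png',s[:,:,::-1]);cv2.imwrite('pics/t9.png',t[:,:,::-1])
st=manip.read_state();T=st['eef_pos'];M=R.from_euler('xyz',st['eef_rot']).as_matrix();n=M[:,1]
o=T
hsv=cv2.cvtColor(s,cv2.COLOR_RGB2HSV);m=cv2.inRange(hsv,(50,120,30),(75,255,255))
for c in cv2.findContours(m,0,2)[0]:
    if cv2.contourArea(c)>400:
        print(cv2.contourArea(c)); b=cv2.approxPolyDP(c,3,True)[:,0]
        for u in b:
            O,d=ray('scene',*u);p=O+d*((o+6*n-O)@n)/(d@n);q=M.T@(p-T);print(u,p,'tool',q)
E
```

```text
clock: 13.35
eef_pos: [525.4, -266.0, 369.6]
eef_rot: [3.137, 0.001, 1.278]
wrist_force: [-0.1, -0.5, -3.5]
finger_gap: 11.1
finger_force: 60.0
560.5
[193 144] [ 563.2 -159.2  288.1] tool [113.1   6.   77.2]
[199 178] [ 563.  -159.5  209.6] tool [112.7   6.  155.8]
[217 202] [ 570.  -135.8  143.7] tool [137.4   6.  221.7]
[213 168] [ 570.7 -133.9  230.7] tool [139.4   6.  134.7]
8196.0
[ 75 105] [ 517.3 -311.9  380.8] tool [-46.3   6.  -15.4]
[100 179] [ 515.5 -317.2  227.4] tool [-52.    6.  137.9]
[132 181] [ 530.2 -268.5  216.2] tool [ -1.2   6.  149.1]
[125 193] [ 524.8 -286.1  188.5] tool [-19.6   6.  176.9]
[138 222] [ 526.2 -281.2  108.1] tool [-14.5   6.  257.2]
[162 196] [ 542.5 -227.2  172.6] tool [ 41.9   6.  192.8]
[161 177] [ 544.6 -220.6  219.9] tool [ 48.9   6.  145.5]
[187 175] [ 557.4 -178.1  219.3] tool [ 93.3   6.  146. ]
[174  97] [ 558.9 -173.8  382.2] tool [ 97.9   6.  -16.8]
[114 101] [ 533.7 -257.6  382.8] tool [ 10.4   6.  -17.5]
[118 117] [ 533.2 -258.9  353.4] tool [ 8.9  6.  12. ]
[106 119] [ 527.9 -276.6  351.3] tool [-9.5  6.  14. ]
[ 97 104] [ 526.3 -281.9  379.7] tool [-15.    6.  -14.4]
```

```bash
python3 - <<'E'
from h import *
np.set_printoptions(precision=1,suppress=True)
n=np.array([np.cos(np.pi/6),0,.5]);fl=np.array([644,292,22.])
q=fl+12.5*n
def hit(c,u):
    O,d=ray(c,*u);return O+d*((q-O)@n)/(d@n)
for c,f,box in(('scene','pics/scene0.png',(375,140,465,225)),('top','pics/top0.png',(118,160,208,182))):
    im=cv2.imread(f).astype(float);hsv=cv2.cvtColor(im.astype(np.uint8),cv2.COLOR_BGR2HSV)
    if c=='scene': rows=[175,180,185,190,195,200,205]
    else: rows=[167,168,169,170,171,172,173,174,175]
    for y in rows:
        sat=cv2.GaussianBlur(im,(3,1),0)[y,box[0]:box[2]]
        print(y,' '.join(f"{int(a[1])}" for a in sat[::2]))
for c,us in(('scene',[(385,170.6),(453,147.8),(398.5,217),(455.5,197.4)]),('top',[(138,163),(202,166),(199,177),(125,174)])):
    for u in us: print(c,u,hit(c,u))
E
```

```text
175 91 92 85 58 57 66 92 92 91 92 92 91 92 92 92 91 92 92 91 91 91 91 91 90 91 91 91 91 90 91 91 91 90 90 91 90 90 90 90 93 110 113 112 113 113
180 92 92 91 66 56 59 85 92 92 92 91 92 91 91 92 92 91 92 92 91 91 91 91 92 92 91 90 90 91 91 91 91 90 90 91 91 91 91 91 89 49 64 106 105 98
185 69 92 92 75 58 58 76 91 92 92 92 92 91 91 91 91 91 91 91 91 91 92 91 92 91 91 91 91 90 91 92 92 91 91 92 90 91 91 92 87 39 16 27 54 102
190 10 21 72 87 61 56 66 91 91 92 92 92 91 92 91 92 91 91 92 91 91 92 92 92 90 91 91 92 90 91 91 91 91 90 91 91 91 91 86 73 53 14 12 14 24
195 10 10 12 15 42 58 59 85 91 91 91 92 91 92 91 92 91 91 91 91 91 92 92 91 91 92 92 92 91 91 92 91 93 90 90 91 91 82 72 73 63 16 9 10 9
200 13 12 11 11 15 20 49 76 92 92 92 92 92 91 91 91 91 91 91 91 91 91 91 91 91 91 91 90 90 91 91 91 91 89 78 66 37 17 13 12 12 13 10 10 10
205 10 9 9 9 12 16 29 45 88 92 91 92 93 92 92 91 91 91 91 91 92 91 91 90 92 92 90 77 51 27 16 13 14 16 17 13 12 15 12 11 10 9 11 12 9
167 115 117 117 117 116 115 117 99 62 73 82 82 81 82 82 82 82 83 83 82 81 82 82 82 82 83 83 83 82 83 83 82 82 82 83 83 82 82 8
[... 772 characters left out ...]
 80 80 80 77 80 81 82 82 83 83 83 82 82 81 82 82 82 81 82 82 82 81 82 81 82 81 82 82 81 81 82 82 82 81 67 55 38 32 29
174 114 113 114 99 70 66 70 69 72 71 73 74 77 78 78 79 79 79 79 80 80 80 80 79 81 82 82 82 82 82 82 83 83 82 82 82 82 82 82 77 62 55 37 33 31
175 113 113 113 109 93 71 66 61 65 66 67 60 62 62 64 66 66 65 67 68 71 73 73 77 79 79 79 79 79 80 78 77 77 80 80 80 82 81 82 72 61 55 36 31 30
scene (385, 170.6) [602.8 210.5 118.3]
scene (453, 147.8) [602.2 379.2 119.4]
scene (398.5, 217) [657.5 226.7  23.5]
scene (455.5, 197.4) [658.6 373.7  21.8]
top (138, 163) [658.4 382.3  22. ]
top (202, 166) [651.7 212.3  33.6]
top (199, 177) [598.  198.8 126.6]
top (125, 174) [602.3 374.6 119.2]
```

```bash
python3 - <<'E'
from h import *
np.set_printoptions(precision=1,suppress=True)
n=np.array([np.cos(np.pi/6),0,.5])
for dx in(-2,0,2):
  q=np.array([644+dx,292,22.])+12.5*n
  for c,us in(('scene',[(387,185),(454.2,185),(386,180),(454,180)]),('top',[(130.8,170),(200.3,170),(127.6,172),(199.0,172)])):
    P=[]
    for u in us:
        O,d=ray(c,*u);P.append(O+d*((q-O)@n)/(d@n))
    print(dx,c,[(p.round(1).tolist()) for p in P],'yc',np.mean([p[1] for p in P]),'w',P[1][1]-P[0][1],P[3][1]-P[2][1])
E
python3 - <<'E'
from h import *
go([589,292-20.7,400],90-.8)
E
```

```text
-2 scene [[617.4, 211.4, 89.6], [642.7, 374.7, 45.7], [611.8, 210.7, 99.3], [637.0, 375.4, 55.7]] yc 293.0359465384363 w 163.29250399987563 164.6413792682219
-2 top [[623.3, 377.2, 79.4], [632.7, 210.0, 63.1], [613.4, 377.9, 96.5], [622.7, 209.3, 80.4]] yc 293.5863662952085 w -167.23029053012783 -168.5826583717748
0 scene [[618.6, 210.4, 91.0], [643.8, 373.4, 47.3], [613.0, 209.8, 100.8], [638.1, 374.1, 57.2]] yc 291.90642353418366 w 162.96440059358082 164.31056556868413
0 top [[621.5, 374.7, 86.0], [630.8, 208.6, 69.8], [611.7, 375.3, 103.0], [620.9, 207.9, 87.0]] yc 291.6116738033288 w -166.07374128589035 -167.41675627644656
2 scene [[619.7, 209.4, 92.5], [644.9, 372.1, 48.8], [614.1, 208.8, 102.2], [639.2, 372.8, 58.7]] yc 290.776900529931 w 162.636297187286 163.97975186914636
2 top [[619.7, 372.1, 92.6], [629.0, 207.2, 76.5], [610.0, 372.7, 109.4], [619.1, 206.5, 93.6]] yc 289.6369813114491 w -164.91719204165298 -166.25085418111846
shift cm [53.27 -9.35 -3.44] roll -3.19 now [ 524.9 -265.8  365.3] 13.45
```

```bash
python3 -m creep '[[-1,[1,0,-1],0],[-1,[3,-0.5,-2],0],[-1,[6,-1,-3],0],[-1,[9,-1.6,-3.4],-0.5],[-1,[12.5,-2.2,-3.4],-1],[-1,[16,-2.8,-3.4],-1.5],[-1,[19.5,-3.4,-3.4],-2],[-1,[23,-4,-3.4],-2.5],[-1,[26.5,-4.6,-3.4],-3],[-1,[30,-5.2,-3.4],-3.19],[-1,[33.5,-5.8,-3.4],-3.19],[-1,[37,-6.4,-3.4],-3.19]]'
python3 - <<'E'
from h import *
go([592.5,271.6,300],89.2)
E
```

```text
clock: 14.65
eef_pos: [570.1, 109.1, 399.9]
eef_rot: [-3.14, 0.0, 1.557]
wrist_force: [-0.2, -0.3, -3.2]
finger_gap: 11.6
finger_force: 60.0
shift cm [16.28  2.04  9.98] roll 0.0 now [570.1 109.1 399.9] 14.65
```

```bash
python3 -m creep '[[-1,[3.5,0.4,0],0],[-1,[7,0.8,0],0],[-1,[10,1.2,0],0],[-1,[13,1.6,0.5],0],[-1,[15,2,2],0],[-1,[16.2,2,4],0],[-1,[16.2,2,6],0],[-1,[16.2,2,8],0],[-1,[16.2,2,9.5],0],[-1,[16.2,2,9.5],0],[-1,[16.2,2,9.5],0]]'
cat > g.py <<'E'
from h import *
np.set_printoptions(precision=1,suppress=True)
s=manip.camera('scene');cv2.imwrite('pics/s%d.png'%int(manip.read_state()['clock']*10),s[:,:,::-1])
st=manip.read_state();T=st['eef_pos'];M=R.from_euler('xyz',st['eef_rot']).as_matrix();n=M[:,1]
print(T,np.degrees(st['eef_rot'][2]))
hsv=cv2.cvtColor(s,cv2.COLOR_RGB2HSV);m=cv2.inRange(hsv,(50,110,25),(75,255,255));m[:,:330]=0
c=max(cv2.findContours(m,0,2)[0],key=cv2.contourArea);print(cv2.contourArea(c))
for u in cv2.approxPolyDP(c,2.5,True)[:,0]:
    O,d=ray('scene',*u);p=O+d*((T+6*n-O)@n)/(d@n);print(u,p,'tool',M.T@(p-T))
E
python3 g.py
```

```text
clock: 15.75
eef_pos: [592.6, 268.7, 305.2]
eef_rot: [-3.141, 0.0, 1.557]
wrist_force: [0.7, -0.0, -2.8]
finger_gap: 11.7
finger_force: 60.0
[592.7 268.7 306. ] 89.19346151522846
3968.0
[469  70] [600.  357.2 314.5] tool [88.6  6.  -8.5]
[438  77] [599.  288.9 317.3] tool [ 20.3   6.  -11.3]
[435  90] [599.1 289.9 289.3] tool [21.3  6.  16.7]
[422  95] [598.7 262.6 285.9] tool [-6.   6.  20.1]
[424  80] [598.6 258.9 318.9] tool [ -9.7   6.  -12.9]
[400  88] [597.9 210.2 315.3] tool [-58.4   6.   -9.3]
[388 154] [598.  213.4 158.8] tool [-55.2   6.  147.2]
[449 135] [600.1 358.4 160.1] tool [ 89.8   6.  145.9]
```

```bash
python3 -m creep '[[-1,[0.57,0,0.5],0],[-1,[0.57,0,1.2],0],[-1,[0.57,0,2],0],[-1,[0.57,0,2.8],0],[-1,[0.57,0,3.3],0],[-1,[0.57,0,3.3],0],[-1,[0.57,0,3.3],0]]'
python3 g.py
python3 -m creep '[[-1,[0,0,0.3],0],[-1,[0,0,0.5],0],[-1,[0,0,0.5],0]]' 
python3 -m creep '[[-1,[0,0,0.3],0],[-1,[0,0,0.5],0],[-1,[0,0,0.5],0]]' 25
```

```text
clock: 16.5
eef_pos: [592.8, 274.3, 272.6]
eef_rot: [3.141, -0.0, 1.557]
wrist_force: [0.3, -0.0, -2.7]
finger_gap: 11.4
finger_force: 60.0
[592.9 274.4 272.8] 89.19690495514547
3634.5
[466  84] [600.1 360.7 283.4] tool [ 86.4   6.  -10.5]
[437  91] [599.2 295.2 285.7] tool [ 21.    6.  -12.8]
[434 104] [599.2 296.4 256.1] tool [22.2  6.  16.7]
[421 109] [598.8 268.3 252.8] tool [-5.9  6.  20. ]
[423  94] [598.7 264.3 287.6] tool [ -9.9   6.  -14.8]
[400 102] [598.1 216.4 283.7] tool [-57.9   6.  -10.9]
[388 165] [598.2 219.  126.7] tool [-55.3   6.  146.1]
[449 144] [600.2 366.3 133. ] tool [ 92.    6.  139.9]
clock: 16.85
eef_pos: [592.7, 274.3, 267.0]
eef_rot: [-3.141, 0.0, 1.557]
wrist_force: [-0.3, -0.3, -2.8]
finger_gap: 11.4
finger_force: 60.0
clock: 17.15
eef_pos: [592.7, 274.3, 262.0]
eef_rot: [-3.141, 0.0, 1.557]
wrist_force: [0.2, 0.1, -3.5]
finger_gap: 11.6
finger_force: 25.0
```

```bash
for i in 1 2 3; do python3 -m creep '[[-1,[0,0,0.2],0],[-1,[0,0,0.4],0],[-1,[0,0,0.4],0]]' | egrep 'eef_pos|wrist|gap'; done
```

```text
eef_pos: [592.7, 274.3, 258.1]
wrist_force: [-0.9, -0.2, -3.8]
finger_gap: 12.2
eef_pos: [592.9, 274.2, 255.0]
wrist_force: [0.3, -2.2, 2.0]
finger_gap: 12.0
eef_pos: [593.6, 274.1, 254.7]
wrist_force: [-2.6, -5.4, 22.9]
finger_gap: 12.0
```

```bash
python3 -c "
from cell import manip;print(manip.read_state()['moment'])"; python3 -m creep '[[-1,[0,0,-0.3],0],[-1,[0,0,-0.4],0],[-1,[0,0,-0.4],0],[-1,[0,0,-0.4],0]]' 12 ; python3 -c "
from cell import manip;print(manip.read_state()['moment'])"; python3 g.py
```

```text
[-1.12702602  0.94415493 -0.04331284]
clock: 18.45
eef_pos: [593.0, 274.3, 254.8]
eef_rot: [3.141, -0.0, 1.557]
wrist_force: [-0.3, -2.3, 5.5]
finger_gap: 12.3
finger_force: 12.0
[-0.53970698  0.10792352 -0.04351849]
[592.9 274.3 254.8] 89.19279468948197
3155.5
[465  93] [600.2 365.3 261.9] tool [91.1  6.  -7.1]
[462  91] [600.1 356.1 269. ] tool [ 81.9   6.  -14.2]
[435  99] [599.2 295.5 267.8] tool [ 21.3   6.  -13. ]
[432 112] [599.3 296.8 237.4] tool [22.5  6.  17.4]
[422 116] [599.  274.9 234.5] tool [ 0.7  6.  20.4]
[418 115] [598.8 264.7 239.9] tool [-9.6  6.  14.9]
[421 102] [598.8 264.2 270. ] tool [-10.    6.  -15.2]
[399 109] [598.1 217.4 267.9] tool [-56.9   6.  -13.1]
[386 165] [598.2 214.  128.7] tool [-60.3   6.  126.1]
[448 146] [600.3 365.2 127.9] tool [ 90.9   6.  126.9]
```

```bash
python3 -m creep '[[-1,[-0.1,-0.4,0],0],[-1,[-0.1,-0.8,0],0],[-1,[-0.1,-1.3,0.1],0],[-1,[-0.1,-1.7,0.2],0],[-1,[-0.1,-2.2,0.3],0],[-1,[-0.1,-2.7,0.4],0],[-1,[-0.1,-2.7,0.4],0]]' 10; python3 -c "
from cell import manip;print(manip.read_state()['moment'])"
```

```text
clock: 19.2
eef_pos: [565.2, 273.8, 250.3]
eef_rot: [-3.141, 0.0, 1.557]
wrist_force: [2.4, -0.3, -1.2]
finger_gap: 15.0
finger_force: 10.4
[-0.01664325 -0.57536248 -0.02268576]
```

```bash
python3 -m creep '[[-1,[0,-0.5,0.1],0],[-1,[0,-1,0.25],0],[-1,[0,-1.5,0.4],0],[-1,[0,-2,0.5],0],[-1,[0,-2.6,0.6],0],[-1,[0,-2.6,0.6],0]]' 10;  python3 -m creep '[[-1,[0,-0.5,0.2],0],[-1,[0,-1,0.4],0],[-1,[0,-1.5,0.7],0],[-1,[0,-1.9,0.9],0],[-1,[0,-1.9,0.9],0]]' 10;python3 g.py
```

```text
clock: 19.8
eef_pos: [539.0, 274.1, 244.2]
eef_rot: [-3.141, 0.0, 1.557]
wrist_force: [2.6, 0.6, -3.5]
finger_gap: 17.5
finger_force: 10.1
clock: 20.3
eef_pos: [520.2, 274.4, 235.2]
eef_rot: [-3.141, 0.0, 1.557]
wrist_force: [2.2, 0.2, -2.3]
finger_gap: 19.0
finger_force: 10.5
[520.6 274.4 235.4] 89.20886923439863
4076.0
[439  83] [527.8 363.2 239.9] tool [88.9  6.  -4.5]
[412  89] [526.9 298.1 243.1] tool [23.8  6.  -7.7]
[410  99] [526.9 298.7 218.8] tool [24.4  6.  16.6]
[404 103] [526.7 285.8 212.6] tool [11.5  6.  22.8]
[396 103] [526.4 265.8 218.4] tool [-8.5  6.  17. ]
[399  91] [526.5 267.2 246.8] tool [ -7.1   6.  -11.4]
[376  99] [525.7 215.9 242.3] tool [-58.4   6.   -6.9]
[384 166] [526.4 267.6  42.8] tool [ -6.7   6.  192.6]
[445 147] [528.7 433.8  42.9] tool [159.6   6.  192.5]
```

```bash
python3 -m creep '[[-1,[0,0.1,0.5],0],[-1,[0,0.4,0.9],0],[-1,[0,0.6,1.3],0],[-1,[0,0.9,1.7],0],[-1,[0,0.9,1.7],0]]' 10;  python3 -m creep '[[-1,[0,0.2,0.4],0],[-1,[0,0.5,0.9],0],[-1,[0,0.7,1.3],0],[-1,[0,1,1.7],0],[-1,[0,1,1.7],0]]' 10;python3 g.py
```

```text
clock: 20.85
eef_pos: [530.0, 274.1, 217.4]
eef_rot: [-3.141, 0.0, 1.557]
wrist_force: [3.2, -0.3, -3.1]
finger_gap: 19.0
finger_force: 10.1
clock: 21.35
eef_pos: [539.9, 274.0, 200.6]
eef_rot: [-3.141, 0.0, 1.557]
wrist_force: [2.7, 0.1, -3.8]
finger_gap: 19.3
finger_force: 9.9
[539.9 274.  200.8] 89.18877536138639
2825.0
[440 102] [547.1 361.1 206.4] tool [87.2  6.  -5.6]
[415 108] [546.2 300.  209.2] tool [26.1  6.  -8.4]
[412 119] [546.2 299.  181.6] tool [25.2  6.  19.3]
[404 123] [545.9 280.8 176.8] tool [ 6.9  6.  24. ]
[399 122] [545.8 267.5 183.6] tool [-6.4  6.  17.3]
[401 111] [545.8 266.6 211.7] tool [ -7.3   6.  -10.8]
[378 119] [545.  214.4 207.6] tool [-59.5   6.   -6.8]
[384 167] [545.5 252.7  62.1] tool [-21.1   6.  138.8]
[445 147] [547.8 413.5  65.5] tool [139.7   6.  135.3]
```

```bash
python3 -m creep '[[-1,[0,0.2,0.4],0],[-1,[0,0.5,0.9],0],[-1,[0,0.7,1.3],0],[-1,[0,1,1.7],0],[-1,[0,1,1.7],0]]' 10;  python3 -m creep '[[-1,[0,0.2,0.4],0],[-1,[0,0.5,0.9],0],[-1,[0,0.7,1.3],0],[-1,[0,0.9,1.6],0],[-1,[0,0.9,1.6],0]]' 10;python3 g.py
```

```text
clock: 21.9
eef_pos: [550.0, 273.8, 183.6]
eef_rot: [-3.141, 0.0, 1.557]
wrist_force: [4.8, 1.2, -3.7]
finger_gap: 18.9
finger_force: 10.0
clock: 22.4
eef_pos: [559.0, 273.7, 167.9]
eef_rot: [-3.141, 0.0, 1.557]
wrist_force: [5.8, -0.0, -1.9]
finger_gap: 19.1
finger_force: 9.9
[558.9 273.7 167.9] 89.19192688910782
1638.5
[442 120] [566.1 361.7 173.4] tool [88.   6.  -5.5]
[417 126] [565.2 299.5 177.1] tool [25.9  6.  -9.2]
[414 137] [565.2 298.9 148.1] tool [25.2  6.  19.9]
[401 141] [564.8 267.3 147.7] tool [-6.3  6.  20.2]
[403 129] [564.8 265.5 180.2] tool [ -8.1   6.  -12.2]
[382 136] [564.1 217.  177.8] tool [-56.7   6.   -9.8]
[384 167] [564.3 237.4  84.4] tool [-36.2   6.   83.5]
[445 147] [566.5 393.5  87.8] tool [119.9   6.   80.1]
```

```bash
python3 -m creep '[[-1,[0,0.3,0.3],0],[-1,[0,0.5,0.6],0],[-1,[0,0.6,0.8],0],[-1,[0,0.6,0.8],0]]' 10;  python3 -m creep '[[-1,[0,0.1,0.2],0],[-1,[0,0.2,0.4],0],[-1,[0,0.2,0.4],0]]' 10; python3 -m creep '[[-1,[0,0.1,0.2],0],[-1,[0,0.2,0.4],0],[-1,[0,0.2,0.4],0]]';python3 g.py
```

```text
clock: 22.85
eef_pos: [564.8, 273.5, 160.2]
eef_rot: [-3.141, 0.001, 1.557]
wrist_force: [2.9, -1.5, 0.3]
finger_gap: 19.2
finger_force: 9.3
clock: 23.15
eef_pos: [566.1, 274.0, 158.1]
eef_rot: [-3.141, -0.001, 1.557]
wrist_force: [-9.0, -2.8, 17.5]
finger_gap: 20.2
finger_force: 12.0
clock: 23.45
eef_pos: [568.2, 274.5, 154.4]
eef_rot: [-3.141, -0.001, 1.557]
wrist_force: [-10.3, 0.1, 19.7]
finger_gap: 22.4
finger_force: 12.6
[568.2 274.5 154.5] 89.23035221665141
1190.5
[444 129] [575.4 365.2 155.2] tool [90.8  6.  -0.6]
[424 135] [574.8 315.5 155.2] tool [41.1  6.  -0.6]
[419 133] [574.6 300.9 165.3] tool [ 26.6   6.  -10.8]
[416 145] [574.6 301.1 132.7] tool [26.7  6.  21.8]
[406 150] [574.2 277.8 126.8] tool [ 3.4  6.  27.7]
[403 149] [574.1 269.3 132.5] tool [-5.1  6.  21.9]
[406 133] [574.1 267.4 176.2] tool [ -6.9   6.  -21.7]
[381 142] [573.3 210.1 171.7] tool [-64.3   6.  -17.3]
[384 167] [573.6 229.9  95.4] tool [-44.6   6.   59. ]
[445 147] [575.7 383.8  98.6] tool [109.4   6.   56. ]
```

```bash
python3 - <<'E'
from h import *
c,s_=np.cos(np.pi/6),.5; y=np.radians(-.8);Rz=R.from_euler('z',y).as_matrix()
for dz in(0,5,10):
  L=[]
  for px in(-7.5,4.5):
    for py in(-75,75):
      L.append(np.array([644,292,22])+Rz@np.array([c*px-s_*(160+dz),py,s_*px+c*(160+dz)]))
  print(dz,proj('scene',L).round(1).tolist())
L=[np.array([572,293.2,22])+Rz@np.array([c*px-80,py,s_*px+c*160]) for px in(-7.5,4.5) for py in(-75,75)]
print('blue pred',proj('scene',L).round(1).tolist())
s=manip.camera('scene');hsv=cv2.cvtColor(s,cv2.COLOR_RGB2HSV)
m=cv2.inRange(hsv,(105,120,30),(125,255,255));m[:,:340]=0;m[:,470:]=0;m[:90]=0;m[170:]=0
g=cv2.inRange(hsv,(50,110,25),(75,255,255))
for k in(m,g):
  print([(x,int(np.where(k[:,x])[0].min())) for x in range(360,448,4) if k[100:170,x].any()])
print(manip.read_state()['moment'])
E
```

```text
0 [[379.1, 141.5], [440.6, 123.4], [382.1, 142.4], [444.1, 124.0]]
5 [[378.8, 139.2], [440.4, 121.1], [381.8, 140.0], [443.9, 121.7]]
10 [[378.4, 136.8], [440.2, 118.8], [381.5, 137.6], [443.7, 119.3]]
blue pred [[362.1, 121.1], [421.7, 104.4], [364.8, 121.7], [424.9, 104.8]]
[(364, 121), (368, 120), (372, 119), (376, 118), (380, 117), (384, 116), (388, 114), (392, 113), (396, 112), (408, 124)]
[(384, 141), (388, 140), (392, 139), (396, 137), (400, 135), (404, 134), (408, 149), (412, 148), (416, 143), (420, 133), (424, 135), (428, 133), (432, 132), (436, 131), (440, 130), (444, 129)]
[-0.03354473  1.83917813  0.02373802]
```

```bash
python3 -m creep '[[-1,[0,-0.1,-0.2],0],[-1,[0,-0.2,-0.3],0],[-0.4,[0,-0.2,-0.3],0],[-0.3,[0,-0.2,-0.3],0],[-0.2,[0,-0.2,-0.3],0],[-0.1,[0,-0.2,-0.3],0],[-0.1,[0,-0.2,-0.3],0]]' 5; python3 -m creep '[[-0.1,[0,0,-2],0],[-0.1,[0,0,-5],0],[-0.1,[0,0,-9],0],[-0.1,[0,0,-13],0],[-0.1,[0,-4,-15],0],[-0.1,[-4,-8,-15],0],[-0.1,[-8,-12,-15],0],[-0.1,[-12,-16,-15],0],[-0.1,[-12,-16,-15],0]]'
python3 - <<'E'
from h import *
s=manip.camera('scene');t=manip.camera('top');cv2.imwrite('pics/sE.png',s[:,:,::-1]);cv2.imwrite('pics/tE.png',t[:,:,::-1])
hsv=cv2.cvtColor(s,cv2.COLOR_RGB2HSV)
g=cv2.inRange(hsv,(45,60,10),(80,255,255));b=cv2.inRange(hsv,(105,120,30),(125,255,255))
for k in (g,b): print([(x,int(np.where(k[90:175,x])[0].min())+90) for x in range(360,450,4) if k[90:175,x].any()])
s0=cv2.imread('pics/scene0.png')
d=cv2.absdiff(s0,s[:,:,::-1].copy()).max(2)>40
for n,(x0,y0,x1,y1) in dict(blue=(362,105,400,125),gratercup=(118,205,215,295),bottle=(262,120,290,190)).items(): print(n,d[y0:y1,x0:x1].mean())
E
```

```text
clock: 24.25
eef_pos: [566.7, 273.7, 155.4]
eef_rot: [-3.141, 0.0, 1.557]
wrist_force: [-0.2, 0.3, 0.3]
finger_gap: 42.1
finger_force: 0.0
clock: 25.15
eef_pos: [402.8, 154.2, 305.9]
eef_rot: [3.14, -0.0, 1.556]
wrist_force: [0.8, -0.2, 1.1]
finger_gap: 42.0
finger_force: 0.0
[(380, 142), (384, 140), (388, 139), (392, 138), (396, 137), (400, 135), (404, 134), (408, 133), (412, 132), (416, 131), (420, 130), (424, 128), (428, 127), (432, 126), (436, 125), (440, 124), (444, 127)]
[(364, 121), (368, 120), (372, 119), (376, 118), (380, 117), (384, 116), (388, 114), (392, 113), (396, 112), (400, 111), (404, 110), (408, 109), (412, 108), (416, 107), (420, 106), (424, 106)]
blue 0.0
gratercup 0.12222222222222222
bottle 0.11020408163265306
```

The board's top edge in the scene image runs (380,142) to (440,124), exactly where a fully seated board should be. Before handing in, I'll check the bottle, grater, cup and turner.

```bash
python3 - <<'E'
from h import *
A=cv2.imread('pics/scene0.png');B=cv2.imread('pics/sE.png')
for n,(x0,y0,x1,y1) in dict(bottlecap=(264,104,285,130),bottle=(258,104,292,192),cup=(120,238,155,282),grater=(160,212,212,280)).items():
    T=A[y0:y1,x0:x1];S=B[y0-12:y1+12,x0-12:x1+12]
    r=cv2.matchTemplate(S,T,cv2.TM_CCOEFF_NORMED);_,v,_,l=cv2.minMaxLoc(r);print(n,round(v,3),(l[0]-12,l[1]-12))
hsv=cv2.cvtColor(B,cv2.COLOR_BGR2HSV);m=cv2.inRange(hsv,(3,110,40),(15,255,255));m[:150]=0;m[235:]=0;m[:,:270]=0;m[:,345:]=0
print(cv2.boxPoints(cv2.minAreaRect(max(cv2.findContours(m,0,2)[0],key=cv2.contourArea))).round(1).tolist())
E
```

```text
bottlecap 0.874 (0, -1)
bottle 0.836 (0, 0)
cup 0.874 (0, 0)
grater 0.934 (0, 0)
[[292.29998779296875, 174.5], [302.79998779296875, 173.10000610351562], [308.70001220703125, 216.5], [298.20001220703125, 217.89999389648438]]
```

```bash
python3 -c "
from cell import manip;print(manip.sign_off())"
```

```text
the job is handed in; nothing more can be done
None
```

The job is done and handed in at about 25 s: the turner stands blade down in the crock, leaning on its rim, the green board was let down by hand and sits fully home in the freed pocket, and camera checks show the blue board, grater, cup and oil bottle unmoved.

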